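# Lock the orange filter cell

## Robot

A 6-joint arm with a two-finger parallel gripper is mounted at the origin on the work surface. World frame = base frame: x ahead of the robot, y to its left, z up, the work surface at z = 0. Lengths are in m, angles in rad, forces in N, time in s.
With the tool pointing down it reaches from about 0.25 to 0.775 m from the base axis. Payload 8.9 kg.
Tool frame: the origin (TCP) lies midway between the tips of the shut fingers; the grasp point (between the pads) lies 19 mm behind it; y points along the fingers, z is the direction in which the jaws open and shut, and the axes are right-handed (so a half turn about y gives the same grasp; the last joint's range is limited). The gripper opens to 85 mm and grips with 20 to 120 N. Pads are 22 mm wide; open, the fingers measure 114 mm over their backs; the gripper's body (76 mm by 85 mm) begins 54 mm behind the grasp point. The pads swing forward as they close: fully open they stand 13 mm farther back than shut.
Start: joints at [1.075, 0.291, -0.153, 1.127, 0, 1.431], TCP at [0.183, 0.492, 0.231] pointing down, gripper open.
Joint ranges: [-2.52, 2.52], [-0.91, 1.74], [-1.3, 1.37], [-1.96, 2.02], [-1.52, 1.47], [-3.14, 3.14]. Speed limits (rad/s): [2.22, 2.22, 2.79, 3.14, 3.14, 3.14].

## Interface

Orientations are given as a rotation vector (axis times angle).
In Python, from station import ctrl, optics, sign_off gives the robot as it stands.
- The arm moves only by the tool play_rows, never from a script. Its arguments are lists of equal length, an entry for each row: "xyz": the shift along the world's x, y, z in units of 40 mm (1.0 is 40 mm), a list of three; "yaw": the turn about the world's z in units of 6 degrees (1.0 is 6 degrees). In form: {"xyz": [[x, y, z], ...], "yaw": [yaw, ...]}. A call has 1 to 20 rows; each row shifts and turns the commanded pose from where the row before left it; what a row does not reach is not made up. A row lasts 1/12 s, in which the tool goes at most 41.7 mm and 7.16 degrees, less where a joint would pass 70% of its speed; a pose out of reach is approached as far as the arm can. A call is refused whole if a number of a shift passes 1 or a number of a turn 1, either way. A call with a gripper value outside its range is refused whole. "claw" is the gripper command: -1 is shut, 1 is fully open, values between are in proportion, set as the call begins (left out, the last holds). The fingers move at their own pace and stop on an object; the grip force is fixed at half the most. Time passes only in rows, so rows that do not move let the fingers close. It gives the time, the measured TCP pose, the force and the opening at its end, in the units of the state.
- ctrl.state(): the state, without advancing time (a new reading comes with each control period).
- optics.camera(name): name is "side" or "top" or "wrist"; returns the picture (480x640x3 uint8, red, green, blue); there is no depth.
- optics.get_calibration(name): a dict with "fx", "fy", "cx", "cy" (pixels), "R" (3x3) and "t" (3): a world point X has camera coordinates R X + t; the wrist camera has in their place "mount" (4x4, takes a point from camera to tool coordinates, whose origin is the TCP and whose axes are the tool frame's). Camera axes: x right, y down, z forward; pixel columns grow to the right and rows downward; lengths in m; the calibration is good to about 2 mm. A picture is of the moment at which its call begins: read the wrist's pose just before it. get_calibration takes no time and is no camera call.
- sign_off(): hands the job in, once; it reports no verdict.
The state is a dict: "time": time; "joint_pos": joint angles; "joint_vel": joint speeds; "joint_torque": joint torques, N m; "tool_pos": TCP position; "tool_rot": TCP orientation; "wrist_force": force on the tool from outside, world axes, zero at the start; "torque": the same for the moment, N m; "opening": finger opening in m.
Only numpy, scipy, OpenCV 4.12 (cv2) and the standard library are available. Lean on these libraries where they do the work, as an engineer would, in place of code of your own. Each camera call takes 0.05 s, during which the arm holds its last target.

## Task

The pressure filter cell with the orange lock ring has been loaded, but its ring still stands open. Turn the orange ring clockwise (seen from above) by its upright tab until the tab stands fully home at the cell's white lock mark, then let go. Leave the other cell's blue ring as it stands.

Things in the scene. Friction and masses are not known exactly. Their poses are not given: they have to be found in the camera images.
- orange_ring (a joint): angle (rad) of the orange plastic ring (100 mm across, top 78 mm above the bench) about its cell's vertical axis: 0 with the tab at the white lock mark, where a hard stop lies; grows counter-clockwise seen from above, to a stop at 1.75. Starts between 0.8 and 1.4. Friction 0.12 N m (3 N at the tab); stays where it is left.
- orange_tab (a point): middle of the orange ring's upright tab, 104 mm above the bench, 40 mm from the ring's axis. The tab is a box 24 mm long along the radius, 12 mm thick (the way it is pinched and turned), standing from the ring's top (78 mm above the bench) to 118 mm; white line along its top. Own x points radially outwards, z up.
- orange_axis (a point): point on the orange ring's vertical axis, 104 mm above the bench, in free air (window below ends at 76 mm). Own x points to the white lock mark, 13 by 9 mm, 57 mm out on the dark flange (132 mm across, top 56 mm above the bench) of the steel cell, which is bolted down, at a different place and yaw each time.
- blue_tab (a point): middle of the upright tab of the blue lock ring on an otherwise identical cell, whose axis stands 0.24 m or more from the orange one; this tab is placed, sized and oriented on its ring as the orange one. It also starts open and must be left as it is.

How it is judged:
By the outcome, as a careful person would: the job done as asked, in the order asked, and still so for the second after the job is handed in, with the robot touching nothing.
It also fails if it takes over 35 s, if anything falls off the work surface, if the arm or the gripper's body presses on something with over 40 N, if the wrist force passes 120 N, or if a joint passes its speed limit or range.

## Working session

There is one attempt and no reset: what is moved stays moved. The work goes in short steps, Python scripts to look and compute and a tool call to move; the robot and the scene stay as the last step left them, time stands still between calls to the robot, and variables do not carry over. Pictures are saved under pics/ and viewed, and the job is handed in when it is done.

Besides the shell and the picture viewer there is one more tool, called after "Call:" as name([rows], argument=value, ...), one row to a line, values as JSON. play_rows: Moves the arm, as the interface text tells. Its arguments: {"type":"object","properties":{"xyz":{"type":"array","items":{"type":"array","items":{"type":"number"}}},"yaw":{"type":"array","items":{"type":"number"}},"claw":{"type":"number"}},"required":["xyz","yaw"]}

```bash
ls; mkdir -p pics; python3 - <<'E'
from station import ctrl, optics
import cv2
s=ctrl.state();print(s)
for n in("top","side"):
    c=optics.get_calibration(n);print(n,c)
    cv2.imwrite(f"pics/{n}0.png",optics.camera(n)[:,:,::-1])
print(optics.get_calibration("wrist"))
E
```

```text
pics
{'time': 0.0, 'joint_pos': array([ 1.07472517e+00,  2.91229963e-01, -1.54089108e-01,  1.12666519e+00,
        9.06962478e-06,  1.43152238e+00]), 'joint_vel': array([-0.000974  , -0.00017358,  0.00018516, -0.00022943,  0.00139763,
       -0.00144447]), 'joint_torque': array([-2.12134510e-03, -5.37145293e+01,  3.31366682e+01,  1.57025334e-02,
       -3.57817635e-04, -1.42755303e-05]), 'tool_pos': array([0.18315814, 0.49158799, 0.23077231]), 'tool_rot': array([-1.55373362,  0.2803018 , -0.27970271]), 'wrist_force': array([-0.04704993,  0.43525512, -0.04690872]), 'torque': array([ 0.05863348,  0.02499326, -0.02221311]), 'opening': 0.08548291272026583}
top {'fx': 590.9773604682385, 'fy': 590.9773604682385, 'cx': 324.17772963496617, 'cy': 244.25000916789423, 'R': array([[-0.01171912, -0.99991485, -0.00574151],
       [-0.9890566 ,  0.012436  , -0.14701153],
       [ 0.14707041,  0.00395583, -0.98911811]]), 't': array([0.00184508, 0.58811948, 0.82551239])}
side {'fx': 558.9559357213377, 'fy': 558.9559357213377, 'cx': 318.97150334544983, 'cy': 234.2945815436334, 'R': array([[-0.80147798, -0.59802333, -0.00106826],
       [-0.4201451 ,  0.56435286, -0.71062222],
       [ 0.42557154, -0.56909924, -0.70357296]]), 't': array([0.43940016, 0.32994877, 0.58971556])}
{'fx': 349.8898295976735, 'fy': 349.8898295976735, 'cx': 323.62557329794754, 'cy': 244.05223838932955, 'mount': array([[-7.91909692e-04,  9.55915162e-01,  2.93641918e-01,
        -7.48206829e-02],
       [-1.22096904e-03, -2.93642715e-01,  9.55914465e-01,
        -1.43560514e-01],
       [ 9.99998941e-01,  3.98470238e-04,  1.39968133e-03,
         2.23001919e-03],
       [ 0.00000000e+00,  0.00000000e+00,  0.00000000e+00,
         1.00000000e+00]])}
```

View pics/top0.png

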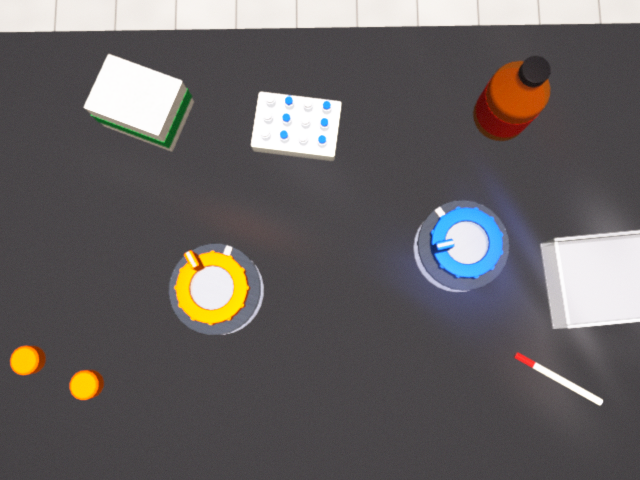

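View pics/side0.png

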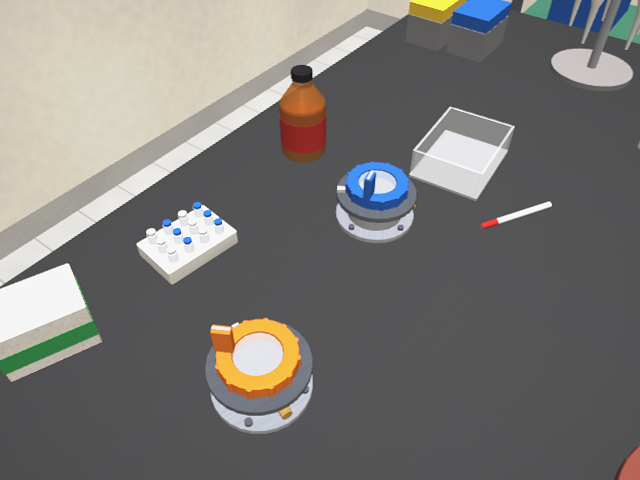

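The top view shows the orange cell at about (212,288), its tab at (193,260) and the white mark at (228,251). The blue cell is at (465,243). Next I'll zoom in and measure.

```bash
cat > h.py <<'E'
import numpy as np,cv2
from station import ctrl,optics
from scipy.spatial.transform import Rotation as Ro
def ray(name,uv,z,cal=None):
    c=optics.get_calibration(name)
    if name=="wrist":
        s=cal or ctrl.state();M=c["mount"];Rt=Ro.from_rotvec(s["tool_rot"]).as_matrix()
        d=np.array([(uv[0]-c["cx"])/c["fx"],(uv[1]-c["cy"])/c["fy"],1])
        o=Rt@M[:3,3]+s["tool_pos"];d=Rt@M[:3,:3]@d
    else:
        R,t=c["R"],c["t"];o=-R.T@t;d=R.T@np.array([(uv[0]-c["cx"])/c["fx"],(uv[1]-c["cy"])/c["fy"],1])
    return o+d*(z-o[2])/d[2]
def proj(name,X):
    c=optics.get_calibration(name);p=c["R"]@X+c["t"];return c["fx"]*p[0]/p[2]+c["cx"],c["fy"]*p[1]/p[2]+c["cy"]
E
python3 - <<'E'
from h import *
a=cv2.imread("pics/top0.png")[220:350,150:280];b=cv2.imread("pics/side0.png")[300:430,190:330]
cv2.imwrite("pics/z0.png",np.hstack([cv2.resize(a,(400,400),interpolation=2),cv2.resize(b,(400,400),interpolation=2)]))
for n,f in(("top","pics/top0.png"),("side","pics/side0.png")):
    im=cv2.imread(f);h=cv2.cvtColor(im,cv2.COLOR_BGR2HSV)
    m=cv2.inRange(h,(5,120,120),(28,255,255));
    w=cv2.inRange(h,(0,0,170),(180,70,255))
    for mm,nm in((m,"orange"),(w,"white")):
        k,l,s,c=cv2.connectedComponentsWithStats(mm)
        for i in range(1,k):
            if s[i,4]>15 and s[i,4]<6000: print(n,nm,s[i],c[i].round(1))
E
```

```text
top orange [ 490   61   60   63 2207] [517.2  93.6]
top orange [ 174  250   76   75 2718] [211.3 287.4]
top orange [  9 345  36  31 864] [ 26.7 359.8]
top orange [ 69 370  34  31 842] [ 85.4 384.5]
top white [  84   54   98   82 4892] [132.8  94.4]
top white [ 251   91   91   67 4515] [295.3 124.4]
top white [435 207  11  10  65] [439.5 211.4]
top white [ 437  222   51   42 1406] [466.4 242.2]
top white [414 227  52  65 333] [428.9 268.8]
top white [223 245   9  10  66] [227.4 250.1]
top white [186 252  10  15  51] [190.5 258.8]
top white [ 191  266   43   44 1448] [211.6 287.4]
top white [231 271  33  62 173] [253.8 306.2]
top white [533 362  70  44 570] [567.7 383.6]
side orange [409   0  58  23 600] [433.3  11.1]
side orange [ 280   81   46   46 1573] [302.9 104.7]
side orange [ 210  318   91   82 3822] [255.4 358.6]
side orange [279 407  13  12  97] [285.2 412.6]
side white [521   0  16  13 104] [527.    4.4]
side white [631   0   7   6  35] [634.1   2.4]
side white [ 306   26   77   52 1108] [342.1  49.3]
side white [ 552   49   81   37 2072] [591.5  67.8]
side white [ 409  107  106   92 4242] [459.5 160.3]
side white [367 170  29  24 430] [382.6 181.6]
side white [359 172   9  17  72] [361.9 179.9]
side white [337 186   9   6  47] [340.8 188.3]
side white [497 201  55  23 326] [524.  211.9]
side white [ 136  205  101   79 4035] [187.2 242.5]
side white [336 204  78  36 869] [373.4 226.3]
side white [   0  263   92   97 5592] [ 39.7 309.3]
side white [231 322   8   6  22] [234.7 324.5]
side white [211 326  20   5  65] [220.2 328.1]
side white [ 232  333   51   43 1702] [257.3 354. ]
side white [  7 335  94  46 808] [ 53.9 358. ]
side white [ 211  376  102   55 1267] [263.4 414.3]
```

View pics/z0.png

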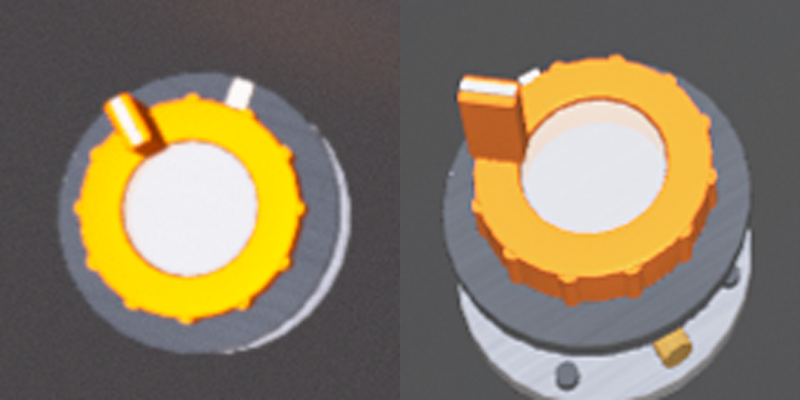

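```bash
python3 - <<'E'
from h import *
for n,win,tab,mark in(("top",(211.8,287.6),(190.5,258.8),(227.4,250.1)),("side",(257.3,354),(220.2,328.1),None)):
    A=ray(n,win,.077);T=ray(n,tab,.118);print(n,A,T,np.hypot(*(T-A)[:2]),np.degrees(np.arctan2(*(T-A)[1::-1])))
    if mark: M=ray(n,mark,.056);print("mark",M,np.hypot(*(M-A)[:2]),np.degrees(np.arctan2(*(M-A)[1::-1])))
print(ray("top",(466.4,242.2),.077))
s=ctrl.state();print(Ro.from_rotvec(s["tool_rot"]).as_matrix().round(3),s["time"])
E
```

```text
top [0.52376647 0.15253368 0.077     ] [0.55956229 0.17372334 0.118     ] 0.0415973844319134 30.62379275233241
mark [0.57943329 0.1349013  0.056     ] 0.05839259645387167 -17.575523669232965
side [0.52371073 0.15625273 0.077     ] [0.56094363 0.17379419 0.118     ] 0.041158124546459576 25.2264376898289
[ 0.58351461 -0.20624474  0.077     ]
[[ 0.937 -0.001  0.349]
 [-0.349 -0.001  0.937]
 [-0.    -1.    -0.001]] 0.1
```

Call:
play_rows([
  [0.67, -0.57, -0.05],
  [0.67, -0.57, -0.05],
  [0.67, -0.57, -0.05],
  [0.67, -0.57, -0.05],
  [0.67, -0.57, -0.05],
  [0.67, -0.57, -0.05],
  [0.67, -0.57, -0.05],
  [0.67, -0.57, -0.05],
  [0.67, -0.57, -0.05],
  [0.67, -0.57, -0.05],
  [0.67, -0.57, -0.05],
  [0.67, -0.57, -0.05],
  [0.67, -0.57, -0.05],
  [0.67, -0.57, -0.05],
  [0, 0, 0],
  [0, 0, 0],
], yaw=[0.58, 0.58, 0.58, 0.58, 0.58, 0.58, 0.58, 0.58, 0.58, 0.58, 0.58, 0.58, 0.58, 0.58, 0, 0], claw=1)

```text
time: 1.43
tool_pos: [0.5593, 0.1712, 0.2023]
tool_rot: [-1.536, -0.384, 0.386]
wrist_force: [-1.0, 0.3, -0.7]
opening: 0.0853
```

```bash
python3 - <<'E'
from h import *
s=ctrl.state();cv2.imwrite("pics/w1.png",optics.camera("wrist")[:,:,::-1]);np.save("s1.npy",s,allow_pickle=True)
print(s["time"],s["tool_pos"],Ro.from_rotvec(s["tool_rot"]).as_matrix().round(3),s["joint_pos"])
E
```

```text
1.4333 [0.55929117 0.17120933 0.2023339 ] [[ 0.882 -0.001 -0.471]
 [ 0.471 -0.     0.882]
 [-0.001 -1.     0.   ]] [ 1.72123625e-01  4.22161492e-01 -3.69633136e-02  1.11304545e+00
 -4.06512150e-05 -3.18586060e-01]
```

View pics/w1.png

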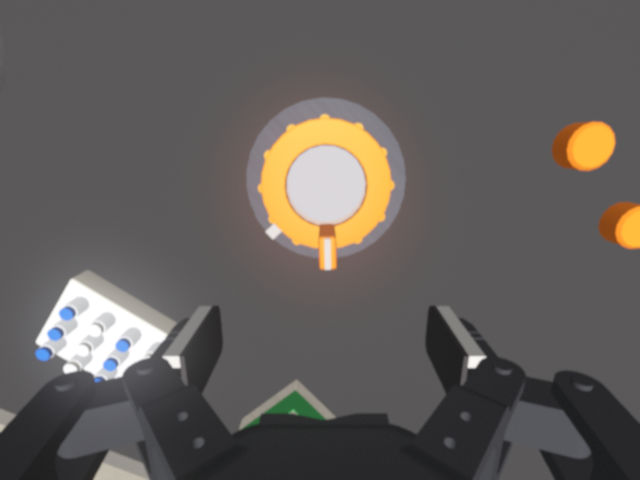

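The wrist view shows the tab at (327,253), nearly in line with the jaws. The window is at (326,185) and the mark at (274,231).

```bash
python3 - <<'E'
from h import *
s=np.load("s1.npy",allow_pickle=True).item()
h=cv2.cvtColor(cv2.imread("pics/w1.png"),cv2.COLOR_BGR2HSV);w=cv2.inRange(h,(0,0,165),(180,60,255))
k,l,st,c=cv2.connectedComponentsWithStats(w);P={}
for i in range(1,k):
    if 240<c[i][0]<400 and c[i][1]<290 and st[i,4]>20:print(st[i],c[i]);P[st[i,4]]=c[i]
v=sorted(P.items(),reverse=True)
A=ray("wrist",v[0][1],.076,s);print("axis",A)
for a,q in v[1:]:
    for z in(.118,.056):
        T=ray("wrist",q,z,s);d=T-A;print(z,T,np.hypot(*d[:2]),np.degrees(np.arctan2(d[1],d[0])))
E
```

```text
[ 287  145   79   79 4962] [325.66182991 184.36134623]
[265 224  18  15 161] [272.88198758 231.26086957]
[325 239   6  31 168] [327.23214286 254.69642857]
axis [0.52418387 0.15614326 0.076     ]
0.118 [0.56138778 0.17704799 0.118     ] 0.04267480207686783 29.33146761177613
0.056 [0.57963795 0.18766304 0.056     ] 0.06378597477621412 29.61365331209039
0.118 [0.56398411 0.13683614 0.118     ] 0.04423600093583374 -25.878045587512435
0.056 [0.58294033 0.13651591 0.056     ] 0.06194799308708977 -18.471683152034693
```

Call:
play_rows([
  [0, 0.08, -0.3],
  [0, 0, -0.5],
  [0, 0, -0.5],
  [0, 0, -0.5],
  [0, 0, -0.4],
  [0, 0, -0.35],
  [0, 0, -0.25],
  [0, 0, -0.1],
  [0, 0, 0],
], yaw=[0.15, 0, 0, 0, 0, 0, 0, 0, 0])

```text
time: 2.23
tool_pos: [0.5576, 0.1764, 0.0867]
tool_rot: [-1.533, -0.399, 0.401]
wrist_force: [-0.4, -0.1, 0.5]
opening: 0.0854
```

```bash
python3 - <<'E'
from h import *
s=ctrl.state();print(s["tool_pos"],s["wrist_force"])
cv2.imwrite("pics/w2.png",optics.camera("wrist")[:,:,::-1])
E
```

```text
[0.55759262 0.17639943 0.08671784] [-0.35602676 -0.0858678   0.46333482]
```

View pics/w2.png

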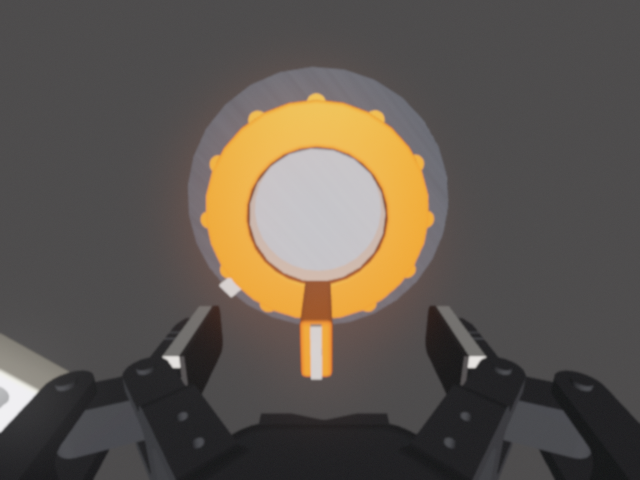

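The tab sits between the jaws at about (316,352). The jaw midpoint is at x≈324.

```bash
python3 - <<'E'
from h import *
s=ctrl.state();print(s["tool_pos"],np.degrees(np.arctan2(*Ro.from_rotvec(s["tool_rot"]).as_matrix()[[1,0],2])))
A=ray("wrist",(317.5,214),.076,s)
for q,z in(((316,352),.118),((231,287),.056)):
    T=ray("wrist",q,z,s);d=T-A;print(A,T,np.hypot(*d[:2]),np.degrees(np.arctan2(d[1],d[0])))
E
```

```text
[0.55826264 0.17636687 0.08752509] 119.20628627744952
[0.52433503 0.15597575 0.076     ] [0.56233193 0.17712364 0.118     ] 0.04348559751185597 29.09894156108178
[0.52433503 0.15597575 0.076     ] [0.58669293 0.1363305  0.056     ] 0.06537923235254897 -17.486532131069094
```

Call:
play_rows([
  [0.02, -0.03, -0.04],
  [0, 0, 0],
  [0, 0, 0],
  [0, 0, 0],
  [0, 0, 0],
  [0, 0, 0],
  [0, 0, 0],
  [0, 0, 0],
  [0, 0, 0],
  [0, 0, 0],
], yaw=[0, 0, 0, 0, 0, 0, 0, 0, 0, 0], claw=-1)

```text
time: 3.12
tool_pos: [0.5597, 0.1744, 0.086]
tool_rot: [-1.534, -0.4, 0.399]
wrist_force: [0.7, -3.8, 4.4]
opening: 0.0111
```

```bash
python3 - <<'E'
import numpy as np
a=np.radians(29-3*np.arange(15));p=.04*np.c_[np.cos(a),np.sin(a)]
print((np.diff(p,axis=0)/.04).round(3).tolist())
E
```

```text
[[0.024, -0.046], [0.022, -0.048], [0.019, -0.049], [0.017, -0.05], [0.014, -0.05], [0.011, -0.051], [0.009, -0.052], [0.006, -0.052], [0.003, -0.052], [0.0, -0.052], [-0.002, -0.052], [-0.005, -0.052], [-0.008, -0.052], [-0.01, -0.051]]
```

Call:
play_rows([
  [0.024, -0.046, 0],
  [0.022, -0.048, 0],
  [0.019, -0.049, 0],
  [0.017, -0.05, 0],
  [0.014, -0.05, 0],
  [0.011, -0.051, 0],
  [0.009, -0.052, 0],
  [0.006, -0.052, 0],
  [0.003, -0.052, 0],
  [0, -0.052, 0],
  [-0.002, -0.052, 0],
  [-0.005, -0.052, 0],
  [-0.008, -0.052, 0],
  [-0.01, -0.051, 0],
  [0, 0, 0],
  [0, 0, 0],
], yaw=[-0.5, -0.5, -0.5, -0.5, -0.5, -0.5, -0.5, -0.5, -0.5, -0.5, -0.5, -0.5, -0.5, -0.5, 0, 0])

```text
time: 4.45
tool_pos: [0.564, 0.1456, 0.086]
tool_rot: [-1.565, 0.176, -0.178]
wrist_force: [0.8, -6.4, 4.1]
opening: 0.0111
```

```bash
python3 - <<'E'
from h import *
s=ctrl.state();print(s["time"],s["tool_pos"],s["wrist_force"],s["torque"],np.degrees(np.arctan2(*Ro.from_rotvec(s["tool_rot"]).as_matrix()[[1,0],2])))
w=optics.camera("wrist")[:,:,::-1];t=optics.camera("side")[:,:,::-1];cv2.imwrite("pics/w3.png",np.hstack([cv2.resize(w,(400,300)),cv2.resize(t[270:440,150:376],(400,300))]))
E
```

```text
4.45 [0.56395987 0.14564461 0.08602264] [ 0.81705097 -6.35120459  4.08474748] [-1.05058157 -0.26864609  0.05232527] 77.11419958808042
```

View pics/w3.png

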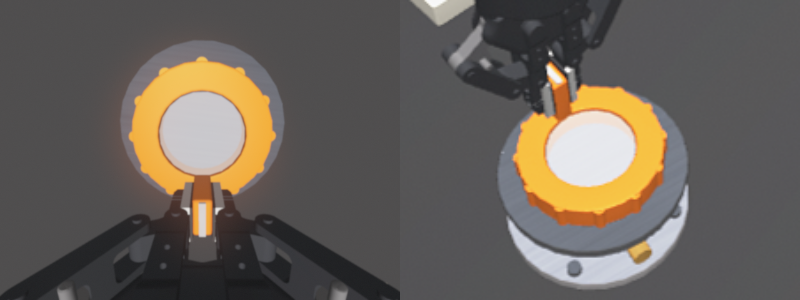

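The tab is gripped and has reached about -13°. The mark is at about -17.6°. I'll continue in small steps and watch for the stop.

Call:
play_rows([
  [-0.009, -0.034, 0],
  [-0.009, -0.034, 0],
  [0, 0, 0],
  [0, 0, 0],
], yaw=[-0.33, -0.33, 0, 0])

```text
time: 4.88
tool_pos: [0.5633, 0.1429, 0.086]
tool_rot: [-1.559, 0.23, -0.232]
wrist_force: [1.7, -5.3, 3.8]
opening: 0.0116
```

Call:
play_rows([
  [-0.01, -0.034, 0],
  [0, 0, 0],
  [0, 0, 0],
  [0, 0, 0],
], yaw=[-0.33, 0, 0, 0])

```text
time: 5.22
tool_pos: [0.5629, 0.1416, 0.086]
tool_rot: [-1.556, 0.256, -0.259]
wrist_force: [1.5, -5.4, 3.3]
opening: 0.0112
```

Call:
play_rows([
  [-0.011, -0.033, 0],
  [0, 0, 0],
  [0, 0, 0],
], yaw=[-0.33, 0, 0])

```text
time: 5.47
tool_pos: [0.5625, 0.1406, 0.086]
tool_rot: [-1.553, 0.282, -0.285]
wrist_force: [2.8, -6.0, 3.6]
opening: 0.0114
```

Call:
play_rows([
  [-0.012, -0.033, 0],
  [0, 0, 0],
  [0, 0, 0],
], yaw=[-0.33, 0, 0])

```text
time: 5.72
tool_pos: [0.5624, 0.1404, 0.0861]
tool_rot: [-1.547, 0.307, -0.31]
wrist_force: [5.2, 1.5, 2.5]
opening: 0.0115
```

```bash
python3 - <<'E'
from h import *
s=ctrl.state();print(s["time"],s["tool_pos"],s["wrist_force"],s["torque"],np.degrees(np.arctan2(*Ro.from_rotvec(s["tool_rot"]).as_matrix()[[1,0],2])))
w=optics.camera("wrist")[:,:,::-1];t=optics.camera("side")[:,:,::-1];cv2.imwrite("pics/w4.png",np.hstack([cv2.resize(w,(400,300)),cv2.resize(t[270:440,150:376],(400,300))]))
E
```

```text
5.7167 [0.5623888  0.14038478 0.08609006] [5.21635582 1.49145212 2.50923949] [ 0.13585841 -0.9734959   1.35286719] 67.44436084297816
```

View pics/w4.png

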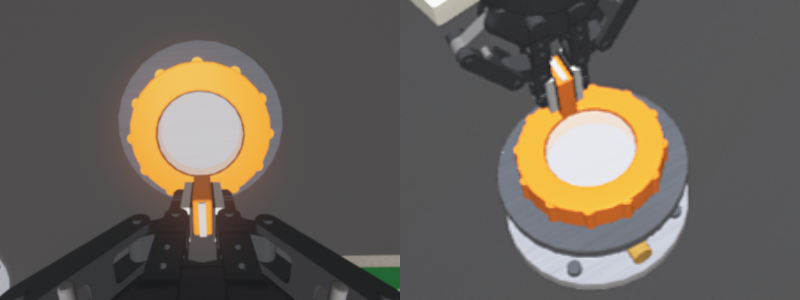

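The TCP has stopped and the force is rising, so this looks like the stop. I'll push a little further to confirm.

Call:
play_rows([
  [-0.015, -0.035, 0],
  [0, 0, 0],
  [0, 0, 0],
], yaw=[0, 0, 0])

```text
time: 6.07
tool_pos: [0.5624, 0.1403, 0.0861]
tool_rot: [-1.545, 0.306, -0.31]
wrist_force: [8.1, 8.6, -1.5]
opening: 0.0113
```

Call:
play_rows([
  [-0.015, -0.035, 0],
  [0, 0, 0],
  [0, 0, 0],
], yaw=[0, 0, 0])

```text
time: 6.32
tool_pos: [0.5624, 0.1402, 0.0862]
tool_rot: [-1.542, 0.305, -0.31]
wrist_force: [10.0, 14.1, -3.9]
opening: 0.0109
```

This is a hard stop: the force rose by 15 N with no motion. I'll relax most of the preload and then open.

Call:
play_rows([
  [0.025, 0.06, 0],
  [0, 0, 0],
  [0, 0, 0],
], yaw=[0, 0, 0])

```text
time: 6.57
tool_pos: [0.5624, 0.1404, 0.0861]
tool_rot: [-1.547, 0.307, -0.31]
wrist_force: [6.7, 3.4, 1.1]
opening: 0.0111
```

Call:
play_rows([
  [0, 0, 0],
  [0, 0, 0],
  [0, 0, 0],
  [0, 0, 0],
  [0, 0, 0],
  [0, 0, 0],
  [0, 0, 0],
  [0, 0, 0],
  [0, 0, 0],
  [0, 0, 0],
], yaw=[0, 0, 0, 0, 0, 0, 0, 0, 0, 0], claw=1)

```text
time: 7.4
tool_pos: [0.5611, 0.1392, 0.0857]
tool_rot: [-1.548, 0.311, -0.311]
wrist_force: [0.3, -0.1, -0.6]
opening: 0.0853
```

Call:
play_rows([
  [0, 0, 0.2],
  [0, 0, 0.5],
  [0, 0, 0.7],
  [0, 0, 0.7],
  [0, 0, 0.7],
  [0, 0, 0.2],
  [0, 0, 0],
], yaw=[0, 0, 0, 0, 0, 0, 0])

```text
time: 7.98
tool_pos: [0.5627, 0.1395, 0.2088]
tool_rot: [-1.547, 0.307, -0.315]
wrist_force: [0.4, 0.8, -0.9]
opening: 0.0853
```

```bash
python3 - <<'E'
from h import *
s=ctrl.state();print(s["time"],s["tool_pos"],s["wrist_force"])
np.save("s5.npy",s,allow_pickle=True)
w=optics.camera("wrist")[:,:,::-1];cv2.imwrite("pics/w5.png",w)
b=optics.camera("side")[:,:,::-1];t=optics.camera("top")[:,:,::-1]
cv2.imwrite("pics/side5.png",b);cv2.imwrite("pics/top5.png",t)
cv2.imwrite("pics/z5.png",np.hstack([cv2.resize(w[100:325,200:500],(400,300)),cv2.resize(b[270:440,150:376],(400,300))]))
h=cv2.cvtColor(w,cv2.COLOR_BGR2HSV);m=cv2.inRange(h,(0,0,165),(180,60,255))
k,l,st,c=cv2.connectedComponentsWithStats(m)
for i in range(1,k):
    if 200<c[i][0]<450 and c[i][1]<320 and st[i,4]>20:
        print(st[i],c[i],*[ray("wrist",c[i],z,s).round(4) for z in(.056,.076,.118)])
E
```

```text
7.9833 [0.56274187 0.13947078 0.20875906] [ 0.35618081  0.75085482 -0.87862655]
[ 283  140   78   79 4796] [321.89804003 179.26584654] [0.5264 0.1564 0.056 ] [0.5242 0.1573 0.076 ] [0.5196 0.1593 0.118 ]
[322 232   6  31 166] [324.43975904 247.13253012] [0.5823 0.1354 0.056 ] [0.5764 0.1377 0.076 ] [0.5638 0.1427 0.118 ]
```

View pics/z5.png

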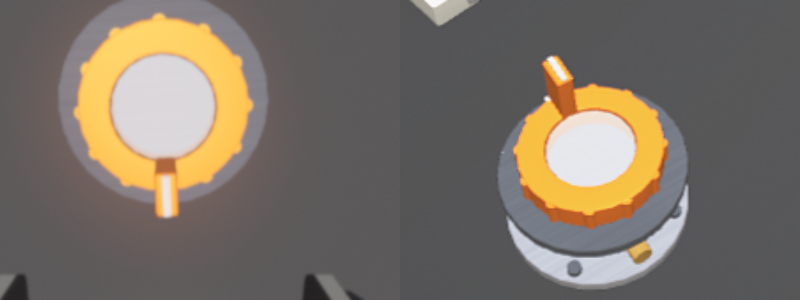

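View pics/top5.png

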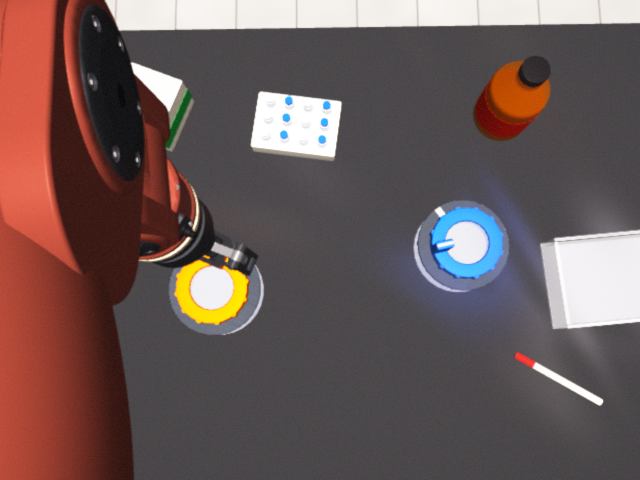

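```bash
python3 - <<'E'
from h import *
a=cv2.imread("pics/w4.png")[40:130,530:600];b=cv2.imread("pics/z5.png")[40:130,530:600]
cv2.imwrite("pics/cmp.png",np.hstack([cv2.resize(x,(400,514),interpolation=cv2.INTER_CUBIC) for x in(a,b)]))
# ring-knob comparison: phase shift on ring-only area (lower part)
A=cv2.imread("pics/w4.png")[:,400:];B=cv2.imread("pics/z5.png")[:,400:]
d=cv2.absdiff(A,B).max(2);print(d[115:260,100:280].max(), d[115:260,100:280].mean())
A3=cv2.imread("pics/w3.png")[:,400:];d=cv2.absdiff(A3,B).max(2);print(d[115:260,100:280].max(), d[115:260,100:280].mean())
E
```

```text
41 1.0162068965517241
136 4.818697318007663
```

View pics/cmp.png

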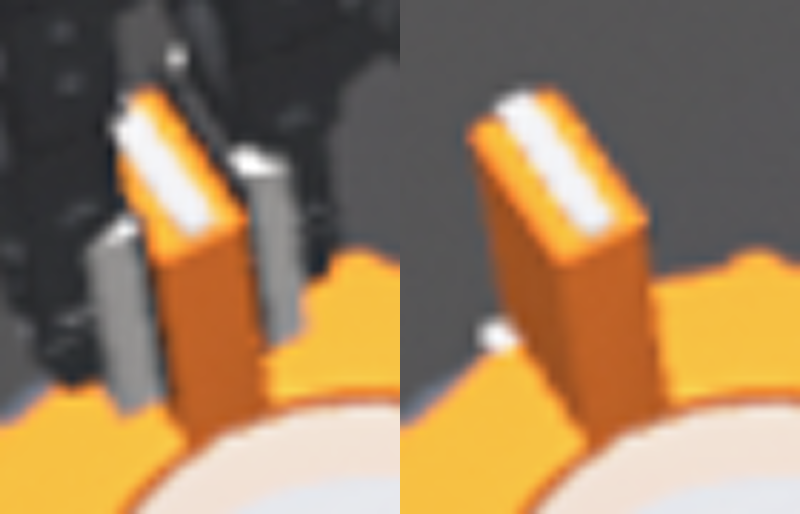

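The tab's corners are in the same pixels before and after release (245,218 in each half), so it stayed at the stop.

```bash
python3 -c "
from station import sign_off
print(sign_off())"
```

```text
the job is handed in; nothing more can be done
None
```

The orange ring is turned home. I pinched its tab, turned it about 49° clockwise to the hard stop, then let go and lifted clear. I handed the job in at about 8 s of robot time.

- **Stop reached:** the tool stopped moving while the force rose by about 15–20 N under two extra small pushes.
- **After release:** the side view shows the tab in the same pixels as when it was held at the stop. The wrist force was near zero and the gripper was about 90 mm clear of the tab.
- **Blue ring:** I never went near it, and it looks unchanged in the last top view.
- **Disagreement:** after release the tab measured about -20° around the axis, while the lock mark had measured about -18° earlier. I put that down to the 2 mm camera calibration and trusted the hard stop. In the last wrist view the tab hides the mark, so I could not compare the two directly there.

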